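# Set the overhang gauge and slide the shelf board out to it

## Task

Lower the aluminium overhang gauge over the two locating pins beside the white bench until its plate rests flush on the foot, and let go of it. Then take the board that lies on the bench by its grip block and slide it straight out along the bench, without lifting it, until its leading end is level with the gauge's upright fin (stopping within the fin's thickness, touching nothing of the gauge). Out there the board would tip off by itself, so finish while still gripping it, holding it flat and level on the bench; leave everything else on the desk where it is.

Things in the scene. Friction and masses are not known exactly. Their poses are not given: they have to be found in the camera images.
- bench: fixed low white bench, 100 (x) x 220 mm (y), flat top 60 mm above the desk; origin under its middle at desk height, z up; turned by up to 0.22 rad. The board slides out towards -y (robot's right). An aluminium strip 8 mm high runs on along -y to a fixed aluminium foot with two steel pins (130 x 60 mm, 12 mm high, centre at x = -80, y = -285 mm, on the robot's side of the board's path)
- pin_mid (a point): point on the top face of the foot (12 mm above the desk) midway between the two pins; the pins stand 40 mm either side of it along the bench's x, are 10 mm in diameter, rise 22 mm above the foot and taper to 3 mm over their last 8 mm
- bench_edge (a point): middle of the bench top's right-hand edge, over which the board slides out (y = -110 mm, z = 60 mm in the bench's frame)
- gauge: loose aluminium gauge, 0.18 kg, standing at the left: plate 110 (x) x 44 (y) x 8 mm with two 13 mm through holes 40 mm either side of the middle along x, between them an upright fin 44 (x) x 20 mm (y), top 83 mm above the underside; grasp it across the 20 mm. Origin: centre of underside, z up; same either way round. Seated: origin at pin_mid, x along bench x, fin 18 mm clear of a centred board
- board: loose wooden board, about 0.3 kg, lying on the bench: 80 (x) x 270 (y) x 12 mm; origin at the centre of its underside, z up, y along its length. Its leading end (-y) at first overhangs the bench edge by 25 to 55 mm. It balances about 8 mm behind its middle, so it tips beyond about 143 mm of overhang; level with the seated gauge's fin the overhang is 175 mm
- board_end (a point): middle of the board's leading end at its underside (y = -135 mm in the board's frame)
- grip_block (a point): a point in the board's grip block, a wooden block 22 mm wide (board x), 50 mm long (board y) and 35 mm high on top of the board near its rear end, centred at board y = +95 mm; this point is 23 mm above the board's top face and 12 mm below the block's top; grasp the block across its 22 mm
- mouse: white mouse, 114 x 57 x 22 mm, bystander at the right; origin under its middle
- stapler: stapler, 135 x 34 x 48 mm, bystander at the right; origin under its middle
- tape_measure: tape measure, 66 x 76 x 31 mm, bystander behind the bench; origin under its middle
- clip_tin: round tin, 68 mm across, 24 mm high, bystander on the far side of the board's path; origin under its middle
- eraser: eraser, 50 x 23 x 13 mm, bystander behind the bench; origin under its middle
Things that resemble listed ones, but are neither listed nor needed, are in the scene too. Of the things that look like the gauge, the largest one is meant.

How it is judged (in metres and radians):
On the way, in this order (a step that is already met when the one before it is completed fails the run):
1. the gauge sits flush on the foot over both pins and is let go (horizontal distance between gauge and pin_mid below 0.004 m and z of gauge in the frame of bench between 0.009 and 0.0145 m and angle between gauge's own z axis and vertical below 0.03 rad and angle between the x axis of gauge and the x axis of bench, either way round below 0.06 rad and contact force between the fingers and gauge below 0.2 N), for 0.2 s.
2. the board, gripped, flat and straight on the bench, reaches out level with the fin (y of board_end in the frame of gauge between -0.011 and 0.011 m and x of board_end in the frame of bench between -0.015 and 0.015 m and z of board_end in the frame of bench between 0.052 and 0.068 m and angle between board's own z axis and vertical below 0.05 rad and angle between the y axis of board and the y axis of bench, either way round below 0.08 rad and contact force between the fingers and board above 1 N and contact force between board and gauge below 0.2 N), for 0.2 s.
At the end, for the whole second after the job is handed in: Gauge flush over both pins (within 4 mm sideways, 2.5 mm in height), not touched; board gripped (over 1 N), its end within 11 mm of the fin's middle, 15 mm of the bench centre line, 8 mm in height; level (0.05 rad), straight (0.08 rad), at rest, clear of the gauge (all of step 1 and all of step 2 and linear speed of board below 0.02 m/s); the arm keeps its last pose, push and grip.
It fails at once if the board is lifted more than 15 mm off the bench, or tips by more than 0.15 rad (z of board in the frame of bench above 0.075 m or angle between board's own z axis and vertical above 0.15 rad).
It fails at once if the gauge is knocked over (angle between gauge's own z axis and vertical above 0.5 rad).
It fails at once if another thing on the desk is moved by more than 30 mm (distance of any of mouse, stapler, tape_measure, clip_tin, eraser from where it was at the start of the episode above 0.03 m).
It also fails if it takes over 58 s, if anything falls off the work surface, if the arm or the gripper's body presses on something with over 40 N, if the wrist force passes 120 N, or if a joint passes its speed limit or range.

## Robot

A 6-joint arm with a two-finger parallel gripper is mounted at the origin on a cart in front of the work surface, level with it; the furniture and walls round the work are solid. World frame = base frame: x ahead of the robot, y to its left, z up, the work surface at z = 0. Lengths are in mm, angles in rad, forces in N, time in s.
With the tool pointing down it reaches from about 375 to 925 mm from the base axis. Payload 5.7 kg.
Tool frame: the origin (TCP) lies at the very end of the fingers, on their centre line; the grasp point (between the pads) lies 19 mm behind it; z points along the fingers, y is the line along which they close (so a half turn about z gives the same grasp; the last joint's range is limited). The gripper opens to 85 mm and grips with 20 to 120 N. Pads are 22 mm wide; open, the fingers measure 114 mm over their backs; the gripper's body (76 mm by 85 mm) begins 54 mm behind the grasp point. The pads swing forward as they close: fully open they stand 13 mm farther back than shut.
Start: joints at [1.2, 0.359, 1.51, -0, 1.272, -0.115], TCP at [151.806, 580.447, 231.267] pointing down, gripper open.
Joint ranges: [-2.97, 2.97], [-1.01, 2.36], [0.21, 2.38], [-0.96, 4.11], [0.2, 2.71], [-2.98, 2.98]. Speed limits (rad/s): [2.39, 2.39, 3.14, 3.14, 3.14, 3.14].

## Interface

Orientations are given as a unit quaternion [x, y, z, w].
In Python, from bench import robot gives the robot as it stands. The module is installed in compiled form; this text tells all that it offers.
- The arm moves only by the tool send_rows, never from a script. Its argument "plan" is a list of rows, each a list of 3 entries, a list of its own where there are three numbers: the shift along the tool's x, y, z in cm, then the turn, a rotation vector about the tool's x, y, z in rad, then the finger opening in cm, from 0 to 8.54. A call has exactly 8 rows; each row shifts and turns the commanded pose from where the row before left it, along the tool's axes as they then stand; what a row does not reach is not made up. A row lasts 1/12 s, in which the tool goes at most 41.7 mm and 7.16 degrees, less where a joint would pass 70% of its speed; a pose out of reach is approached as far as the arm can. A call is refused whole if a number of a shift passes 4.17 or a number of a turn 0.125, either way. A call with a gripper value outside its range is refused whole. The fingers move at their own pace and stop on an object; the grip force is fixed at half the most. Time passes only in rows, so rows that do not move let the fingers close, or fill a call up. It gives the time, the measured TCP pose, the force, the opening and the grip force at its end, in the units of the state.
- robot.read_state(): the state, without advancing time (a new reading comes with each control period).
- robot.capture(name): name is "scene" or "side" or "wrist"; returns a dict with "pixels" (420x560x3 uint8, red, green, blue), "fov_y" (degrees; the focal length in pixels is half the picture's height over the tangent of half this angle, whatever the lens; pixels are square), "cx", "cy" (the principal point, pixels), "xyz" and "orientation" of the camera in the world; the wrist camera has in their place "hand_eye" (4x4, takes a point from camera to tool coordinates, whose origin is the TCP and whose axes are the flange's). Camera axes: x right, y up, looking along -z (the intrinsics and any distortion apply to the point x, -y, -z); pixel columns grow to the right and rows downward; lengths in mm; the calibration is good to about 2 mm. A picture is of the moment at which its call begins: read the wrist's pose just before it. There is no depth.
- robot.job_done(): hands the job in; it is judged then, once.
The state is a dict: "time": time; "q": joint angles; "joint_velocities": joint speeds; "joint_efforts": joint torques, N m; "ee_pos": TCP position; "orientation": TCP orientation; "contact_force": force on the tool from outside, world axes, zero at the start; "moment": the same for the moment, N m; "grip_width": opening from 0.0 (shut) to 1.0 (fully open); "grip_force": force on a finger pad.
Only numpy, scipy, OpenCV 4.12 (cv2) and the standard library are available. Lean on these libraries where they do the work, as an engineer would, in place of code of your own. Each camera call takes 0.05 s, during which the arm holds its last target. There are 200 camera calls.

## Working session

There is one attempt and no reset: what is moved stays moved. The work goes in short steps, Python scripts to look and compute and a tool call to move; the robot and the scene stay as the last step left them, time stands still between calls to the robot, and variables do not carry over. Pictures are saved under pics/ and viewed, at most 10 in all, crops included, and the job is handed in when it is done.

Besides the shell and the picture viewer there is one more tool, called after "Emit:" as name(argument=value, ...), one argument or row to a line, values as JSON. send_rows: Moves the arm, as the interface text tells. Its arguments: {"type":"object","properties":{"plan":{"type":"array","items":{"type":"array"}}},"required":["plan"]}

```bash
mkdir -p pics; cat > h.py <<'E'
import numpy as np, cv2
from scipy.spatial.transform import Rotation as R
from bench import robot
def snap(name,fn=None):
    s=robot.read_state(); c=robot.capture(name)
    if name=="wrist":
        T=np.eye(4);T[:3,:3]=R.from_quat(s['orientation']).as_matrix();T[:3,3]=s['ee_pos']
        M=T@np.array(c['hand_eye'])
    else:
        M=np.eye(4);M[:3,:3]=R.from_quat(c['orientation']).as_matrix();M[:3,3]=c['xyz']
    c['M']=M; c['f']=210/np.tan(np.radians(c['fov_y'])/2)
    if fn: cv2.imwrite(fn,cv2.cvtColor(c['pixels'],cv2.COLOR_RGB2BGR))
    return c
def ray(c,u,v):
    d=np.array([(u-c['cx'])/c['f'],-(v-c['cy'])/c['f'],-1]); return c['M'][:3,3],c['M'][:3,:3]@d
def onz(c,u,v,z):
    o,d=ray(c,u,v); return o+d*(z-o[2])/d[2]
def proj(c,p):
    q=c['M'][:3,:3].T@(np.array(p)-c['M'][:3,3]); return np.array([c['cx']+c['f']*q[0]/-q[2],c['cy']-c['f']*q[1]/-q[2]])
E
python3 - <<'E'
from h import *
for n in("scene","side","wrist"):
    c=snap(n,f"pics/{n}0.png"); print(n,{k:v for k,v in c.items() if k not in("pixels",)})
print(robot.read_state())
E
```

```text
scene {'fov_y': 42.89615175220503, 'cx': 281.4074624143776, 'cy': 211.28533773975866, 'xyz': array([ 550.20309671,  916.26472192, 1478.69261503]), 'orientation': array([0.00315628, 0.30282111, 0.95277213, 0.0226864 ]), 'M': array([[-9.98950731e-01, -4.13183576e-02,  1.97542628e-02,
         5.50203097e+02],
       [ 4.51415056e-02, -8.15569402e-01,  5.76895827e-01,
         9.16264722e+02],
       [-7.72541576e-03,  5.77182245e-01,  8.16578823e-01,
         1.47869262e+03],
       [ 0.00000000e+00,  0.00000000e+00,  0.00000000e+00,
         1.00000000e+00]]), 'f': np.float64(534.5361465583683)}
side {'fov_y': 46.33988456665184, 'cx': 276.7872698314621, 'cy': 212.62821893904217, 'xyz': array([ 368.03350149, 1370.60676569,  771.93600186]), 'orientation': array([-0.0270965 ,  0.53571088,  0.84289492, -0.04251813]), 'M': array([[-9.94915978e-01,  4.26448488e-02, -9.12338440e-02,
         3.68033501e+02],
       [-1.00708401e-01, -4.22412121e-01,  9.00791773e-01,
         1.37060677e+03],
       [-1.24152588e-04,  9.05400142e-01,  4.24559263e-01,
         7.71936002e+02],
       [ 0.00000
[... 964 characters left out ...]
575e+00,  3.59357337e-01,  1.51118413e+00, -2.00546294e-05,
        1.27251776e+00, -1.15087809e-01]), 'joint_velocities': array([ 9.26513079e-05, -2.71872349e-03, -3.61328317e-03,  3.60989284e-04,
       -1.51925637e-03,  2.24521499e-04]), 'joint_efforts': array([ 8.41272413e-04, -5.28030825e+01, -2.78930086e+01, -1.47825040e-04,
        8.26279196e-03, -9.41817547e-06]), 'ee_pos': array([151.61522093, 579.9791677 , 230.63599532]), 'orientation': array([ 1.27540071e-01,  9.91833148e-01, -7.14052182e-04, -1.67124465e-04]), 'contact_force': array([ 1.24761652, -0.00241217, -0.16605609]), 'moment': array([0.01127461, 0.01756414, 0.00410282]), 'grip_force': 0.0, 'grip_width': 1.003752230381386}
```

View pics/scene0.png

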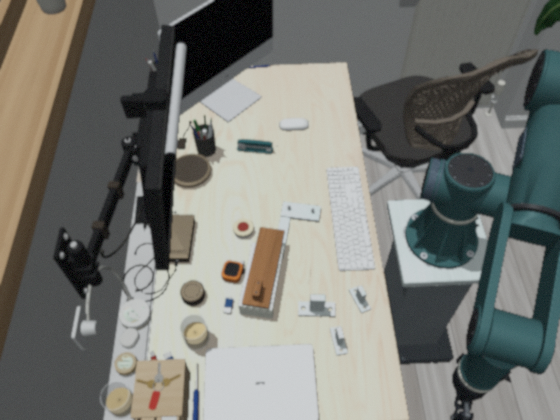

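View pics/side0.png

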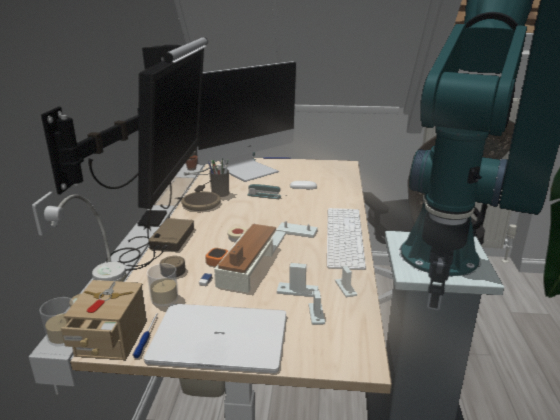

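The scene picture shows the board at (263,268), its grip block at (258,290), the foot with its pins at (300,212) and the large gauge at (317,304). There are two smaller look-alikes at (360,297) and (338,340). I'll enlarge this area next.

```bash
python3 - <<'E'
import cv2
a=cv2.imread("pics/scene0.png")[190:335,210:385]
cv2.imwrite("pics/s_crop.png",cv2.resize(a,None,fx=4,fy=4,interpolation=cv2.INTER_CUBIC))
b=cv2.imread("pics/side0.png")[205:325,200:375]
cv2.imwrite("pics/d_crop.png",cv2.resize(b,None,fx=4,fy=4,interpolation=cv2.INTER_CUBIC))
E
```

```text
(no output)
```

View pics/s_crop.png

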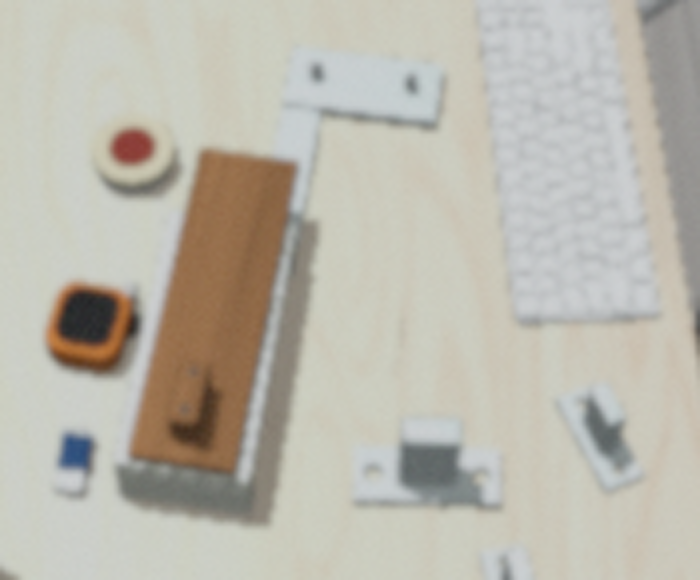

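View pics/d_crop.png

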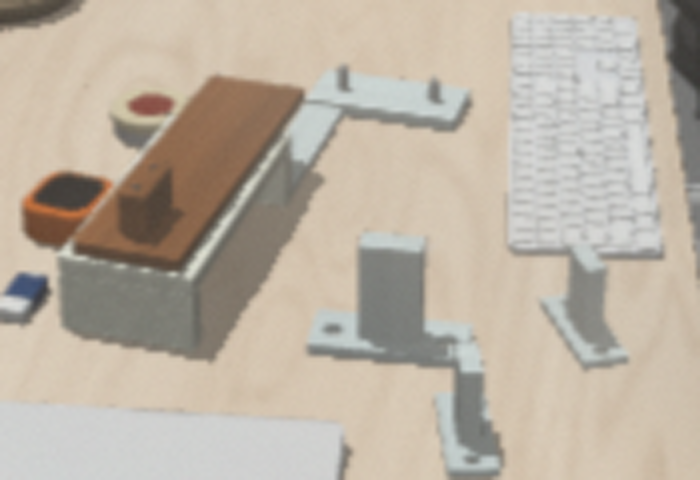

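The crops show what I need, in enlarged scene-crop pixels:
- **Foot pins:** about (317,73) and (411,83).
- **Gauge:** fin top spans (402,418) to (461,445), with holes at (372,470) and (482,477).
- **Board:** top corners at (202,150), (296,163), (238,472) and (131,457).

```bash
python3 - <<'E'
from h import *
np.set_printoptions(precision=1,suppress=True)
c=snap("scene"); d=snap("side")
def S(x,y,z): return onz(c,(x+.5)/4-.5+210,(y+.5)/4-.5+190,z)
def D(x,y,z): return onz(d,(x+.5)/4-.5+200,(y+.5)/4-.5+205,z)
B=[S(*p,72) for p in((202,150),(296,163),(238,472),(131,457))]
print("board S",*B, np.linalg.norm(B[0]-B[1]),np.linalg.norm(B[2]-B[1]))
B2=[D(*p,72) for p in((213,76),(304,92),(180,262),(75,245))]
print("board D",*B2)
for b in(B,B2):
    v=(b[0]+b[1]-b[2]-b[3]); print("yaw of board",np.degrees(np.arctan2(-v[0],v[1]))%180, sum(b)/4)
F=[S(*p,12) for p in((293,48),(443,70),(438,125),(283,103))]; print("foot S",*F,sum(F)/4)
F2=[D(*p,12) for p in((325,67),(470,92),(457,125),(305,100))]; print("foot D",*F2,sum(F2)/4)
print("pins S",S(313,66,34),S(409,76,34),"D",D(342,67,34),D(434,81,34),"base D",D(345,90,12),D(434,100,12))
print("gauge holes S",S(372,470,8),S(482,477,8),"D",D(332,328,8))
G=[S(*p,83) for p in((402,418),(461,420),(461,445),(402,444))]; print("fin S",*G,sum(G)/4)
G=[D(*p,83) for p in((362,234),(425,236),(425,249),(358,247))]; print("fin D",*G,sum(G)/4)
w=snap("wrist","pics/w0.png")
for p in ([350,330,83],): print(proj(w,p))
E
```

```text
board S [586.1 -19.7  72. ] [512.5  -3.8  72. ] [566.5 257.7  72. ] [642.9 242.2  72. ] 75.24596158712106 266.9374824577641
board D [586.4 -24.1  72. ] [510.9  -3.2  72. ] [567.8 256.4  72. ] [642.6 242.   72. ]
yaw of board 168.05080695192373 [577.  119.1  72. ]
yaw of board 167.85893769294185 [576.9 117.8  72. ]
foot S [ 507.9 -159.9   12. ] [ 382.5 -130.4   12. ] [391.6 -74.7  12. ] [ 518.9 -103.4   12. ] [ 450.2 -117.1   12. ]
foot D [ 509.8 -171.2   12. ] [ 381.7 -135.3   12. ] [390.8 -73.6  12. ] [ 520.7 -106.1   12. ] [ 450.8 -121.6   12. ]
pins S [ 492.8 -124.3   34. ] [ 413.7 -110.1   34. ] D [ 491.2 -128.    34. ] [ 412.  -109.1   34. ] base D [ 488.5 -128.3   12. ] [ 411.7 -117.1   12. ]
gauge holes S [467.1 230.9   8. ] [385.6 240.6   8. ] D [467.4 229.3   8. ]
fin S [447.  226.3  83. ] [404.7 230.   83. ] [406.6 249.6  83. ] [448.6 246.8  83. ] [426.7 238.2  83. ]
fin D [447.6 226.2  83. ] [405.  224.5  83. ] [404.2 241.3  83. ] [449.  243.2  83. ] [426.4 233.8  83. ]
[ 90.4 438.7]
```

Emit:
send_rows(
  plan=[
    [[0,0,0.2],[0,0,-0.08],5.5],
    [[0,0,0.2],[0,0,-0.08],5.5],
    [[-2.5,-2.6,0.2],[0,0,0],5.5],
    [[-2.5,-2.6,0.2],[0,0,0],5.5],
    [[-2.5,-2.6,0.2],[0,0,0],5.5],
    [[-2.5,-2.6,0.2],[0,0,0],5.5],
    [[-2.5,-2.6,0.2],[0,0,0],5.5],
    [[-2.5,-2.6,0.2],[0,0,0],5.5],
  ],
)

```text
time: 0.97
ee_pos: [286.9, 409.4, 215.3]
orientation: [0.048, 0.999, 0.0, 0.0]
contact_force: [1.3, 0.0, -0.5]
grip_width: 0.646
grip_force: 0.0
```

Emit:
send_rows(
  plan=[
    [[-2.5,-2.6,0.2],[0,0,0],5.5],
    [[-2.5,-2.6,0.2],[0,0,0],5.5],
    [[-2.5,-2.6,0.2],[0,0,0],5.5],
    [[-2.5,-2.6,0.2],[0,0,0],5.5],
    [[-2.5,-2.6,0.2],[0,0,0],5.5],
    [[-2.5,-2.6,0.2],[0,0,0],5.5],
    [[0,0,0],[0,0,0],5.5],
    [[0,0,0],[0,0,0],5.5],
  ],
)

```text
time: 1.63
ee_pos: [421.7, 239.8, 203.2]
orientation: [0.05, 0.999, -0.0, -0.0]
contact_force: [-0.5, 0.2, -0.3]
grip_width: 0.647
grip_force: 0.0
```

```bash
python3 - <<'E'
from h import *
np.set_printoptions(precision=3,suppress=True)
w=snap("wrist","pics/w1.png")
s=robot.read_state(); print(s['time'],s['ee_pos'],s['orientation'],s['grip_width'],s['q'],s['contact_force'])
E
```

```text
1.6833 [420.679 240.78  203.212] [ 0.049  0.999  0.    -0.   ] 0.6459547380870075 [ 0.377  0.224  1.788  0.     1.131 -1.096] [-0.522  0.689 -0.152]
```

View pics/w1.png

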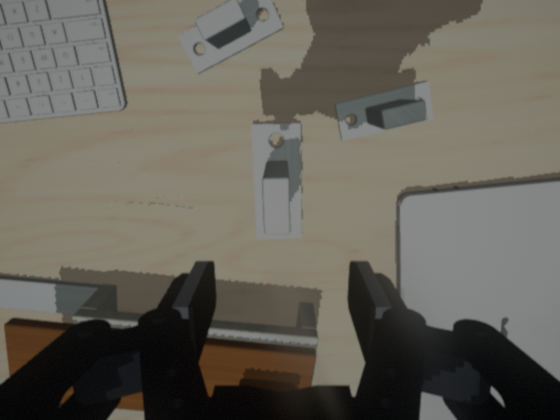

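The wrist view shows the gauge below the fingers. Its fin top is the bright rectangle about (264–290,178–234), and its plate runs (252–301,124–239) with a hole at (277,139).

```bash
cat >> h.py <<'E'
def blobs(im,mask,lo,hi,roi):
    m=np.zeros(mask.shape,np.uint8); x0,y0,x1,y1=roi; m[y0:y1,x0:x1]=mask[y0:y1,x0:x1]
    cs,_=cv2.findContours(m,cv2.RETR_EXTERNAL,cv2.CHAIN_APPROX_NONE)
    return [c for c in cs if lo<cv2.contourArea(c)<hi]
E
python3 - <<'E'
from h import *
np.set_printoptions(precision=1,suppress=True)
c=snap("wrist"); g=cv2.cvtColor(c['pixels'],cv2.COLOR_RGB2GRAY)
hsv=cv2.cvtColor(c['pixels'],cv2.COLOR_RGB2HSV)
print(g[150:245:6,277]); print(g[215,245:310:3]); print(hsv[215,245:310:4,1]); print(hsv[215,245:310:4,0])
for t in (20,30,40):
  for b in blobs(g,((hsv[...,1]<t)*255).astype(np.uint8),500,9000,(235,110,320,255)):
    r=cv2.minAreaRect(b); print("plate",t,r); bp=cv2.boxPoints(r); P=[onz(c,*p,8) for p in bp]; print(*P,sum(P)/4)
for t in (150,165,180,195):
  for b in blobs(g,((g>t)&(hsv[...,1]<40)).astype(np.uint8)*255,500,4000,(235,172,320,237)):
    r=cv2.minAreaRect(b); print("fin",t,r); bp=cv2.boxPoints(r); P=[onz(c,*p,83) for p in bp]; print(*P,sum(P)/4)
E
```

```text
[ 92  96  70  63  65 115 136 136 136 137 136 136 136 136 134 131]
[130 130 128 133 136 136 126 136 136 136 136 136 136 136 121 136 136 136
 131 124 131 130]
[45 47 39  0  2  2  0  2  2  2  4  2  2  2 37 39 39]
[21 20 20  0 60 60  0 30 60 30 45 60 60 60 21 21 23]
plate 20 ((275.32177734375, 181.737548828125), (116.01697540283203, 49.10041809082031), 89.13194274902344)
[369.  217.5   8. ] [372.6 260.7   8. ] [482.4 253.1   8. ] [478.5 205.6   8. ] [425.6 234.2   8. ]
plate 30 ((275.0, 181.5), (117.0, 50.0), 90.0)
[368.  217.7   8. ] [372.4 261.7   8. ] [483.  252.3   8. ] [478.2 204.    8. ] [425.4 233.9   8. ]
plate 40 ((277.0, 183.0), (83.99998474121094, 119.99998474121094), 0.0)
[479.9 189.1   8. ] [366.7 204.5   8. ] [374.1 278.4   8. ] [488.  270.4   8. ] [427.2 235.6   8. ]
```

```bash
python3 - <<'E'
from h import *
np.set_printoptions(precision=1,suppress=True)
c=snap("wrist"); hsv=cv2.cvtColor(c['pixels'],cv2.COLOR_RGB2HSV)
m=(hsv[...,1]<22).astype(np.uint8); 
Y=np.arange(130,235); L=[];Rr=[]
for y in Y:
    xs=np.where(m[y,235:320])[0]+235; L.append(xs.min()-.5); Rr.append(xs.max()+.5)
def fit(v):
    p=np.polyfit(Y,v,1)
    for _ in range(3):
        k=abs(np.polyval(p,Y)-v)<1.2; p=np.polyfit(Y[k],np.array(v)[k],1)
    return p,k.sum()
for v in(L,Rr):
    p,k=fit(v); A=onz(c,np.polyval(p,130),130,8);B=onz(c,np.polyval(p,235),235,8); print(k,A,B,np.degrees(np.arctan2(*(B-A)[[1,0]])))
ys=[np.where(m[110:255,x])[0] for x in (262,272,285,294)]; print([(y.min()+110,y.max()+110) for y in ys])
print(onz(c,277,139,8), onz(c,277,123.5,8),onz(c,278,239,8))
E
```

```text
105 [373.5 216.9   8. ] [473.  209.2   8. ] -4.3950923115314335
105 [377.8 260.9   8. ] [477.2 253.1   8. ] -4.5159421752716105
[(np.int64(125), np.int64(240)), (np.int64(125), np.int64(240)), (np.int64(125), np.int64(239)), (np.int64(125), np.int64(239))]
[383.8 240.6   8. ] [370.3 241.9   8. ] [479.3 231.9   8. ]
```

Emit:
send_rows(
  plan=[
    [[-0.5,-0.5,2.0],[0,0,-0.02],5.5],
    [[0,0,2.5],[0,0,0],5.5],
    [[0,0,2.5],[0,0,0],5.5],
    [[0,0,1.5],[0,0,0],5.5],
    [[0,0,0],[0,0,0],5.5],
    [[0,0,0],[0,0,0],5.5],
    [[0,0,0],[0,0,0],5.5],
    [[0,0,0],[0,0,0],5.5],
  ],
)

```text
time: 2.45
ee_pos: [425.8, 236.6, 119.6]
orientation: [0.037, 0.999, 0.0, 0.001]
contact_force: [-0.2, 0.7, -0.0]
grip_width: 0.646
grip_force: 0.0
```

```bash
python3 - <<'E'
from h import *
np.set_printoptions(precision=2,suppress=True)
c=snap("wrist","pics/w2.png"); s=robot.read_state(); print(s['time'],s['ee_pos'],s['orientation'])
q=R.from_quat(s['orientation']).as_matrix(); print(q)
g=cv2.cvtColor(c['pixels'],cv2.COLOR_RGB2GRAY); hsv=cv2.cvtColor(c['pixels'],cv2.COLOR_RGB2HSV)
ctr=[425.3,235.2]; u=np.array([.9969,-.0785]); v=np.array([.0785,.9969])
for a,b in((-22,-10),(-22,10),(22,-10),(22,10)): print(proj(c,[*(ctr+a*u+b*v),83]))
E
```

```text
2.5 [425.94 236.46 119.56] [0.04 1.   0.   0.  ]
[[-1.    0.08  0.  ]
 [ 0.08  1.    0.  ]
 [-0.    0.   -1.  ]]
[259.44 202.96]
[299.68 203.06]
[260.62 282.41]
[298.24 282.48]
```

View pics/w2.png

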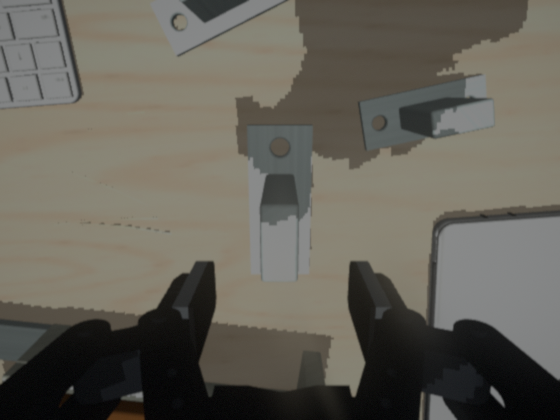

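The fin top is seen at (260–299, 205–281), which matches the prediction to about 1 px. Next I descend and grip.

Emit:
send_rows(
  plan=[
    [[0,-0.1,1.8],[0,0,0],5.5],
    [[0,0,2.0],[0,0,0],5.5],
    [[0,0,2.0],[0,0,0],5.5],
    [[0,0,1.5],[0,0,0],5.5],
    [[0,0,0],[0,0,0],5.5],
    [[0,0,0],[0,0,0],0],
    [[0,0,0],[0,0,0],0],
    [[0,0,0],[0,0,0],0],
  ],
)

```text
time: 3.17
ee_pos: [426.1, 235.2, 46.6]
orientation: [0.038, 0.999, 0.0, 0.001]
contact_force: [-1.4, 2.5, 20.3]
grip_width: 0.228
grip_force: 40.4
```

Emit:
send_rows(
  plan=[
    [[0,0,0],[0,0,0],0],
    [[0,0,0],[0,0,0],0],
    [[0,0,0],[0,0,0],0],
    [[0,0,-1],[0,0,0],0],
    [[0,0,-2],[0,0,0],0],
    [[0,0,-3],[0,0,0],0],
    [[0,0,-3],[0,0,0],0],
    [[0,0,-2],[0,0,0],0],
  ],
)

```text
time: 3.83
ee_pos: [425.5, 234.9, 158.4]
orientation: [0.038, 0.999, 0.0, 0.001]
contact_force: [0.1, -0.4, -1.7]
grip_width: 0.226
grip_force: 58.9
```

Emit:
send_rows(
  plan=[
    [[0,0,0],[0,0,0.067],0],
    [[0,0,0],[0,0,0.067],0],
    [[-0.5,-1.8,0],[0,0,0],0],
    [[-1,-3.4,0],[0,0,0],0],
    [[-1,-3.4,0],[0,0,0],0],
    [[-1,-3.4,0],[0,0,0],0],
    [[-1,-3.4,0],[0,0,0],0],
    [[-1,-3.4,0],[0,0,0],0],
  ],
)

```text
time: 4.5
ee_pos: [439.2, 37.9, 156.2]
orientation: [0.104, 0.995, -0.0, 0.0]
contact_force: [1.0, 0.8, -0.8]
grip_width: 0.225
grip_force: 59.1
```

Emit:
send_rows(
  plan=[
    [[-1,-3.4,0],[0,0,0],0],
    [[-0.5,-1.8,0],[0,0,0],0],
    [[-0.2,-1,0],[0,0,0],0],
    [[0,0,0],[0,0,0],0],
    [[0,0,0],[0,0,0],0],
    [[0,0,0],[0,0,0],0],
    [[0,0,0],[0,0,0],0],
    [[0,0,0],[0,0,0],0],
  ],
)

```text
time: 5.17
ee_pos: [443.1, -23.6, 155.3]
orientation: [0.104, 0.995, 0.0, -0.0]
contact_force: [0.1, 0.5, -1.7]
grip_width: 0.224
grip_force: 59.2
```

```bash
python3 - <<'E'
from h import *
np.set_printoptions(precision=3,suppress=True)
c=snap("wrist","pics/w3.png"); s=robot.read_state(); print(s['time'],s['ee_pos'],s['orientation'],s['grip_force'],s['contact_force'])
E
```

```text
5.2167 [443.205 -23.78  155.296] [ 0.104  0.995  0.    -0.   ] 59.24263000488281 [ 0.83   0.003 -2.209]
```

View pics/w3.png

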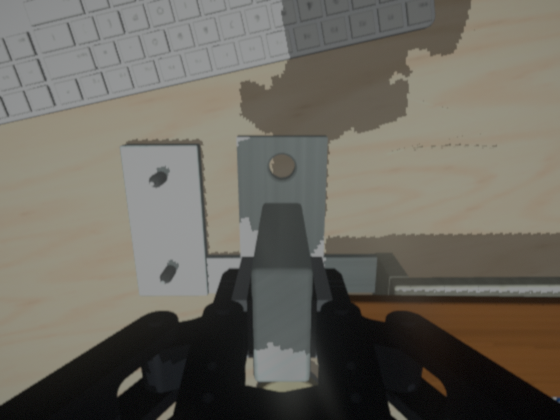

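The view shows the foot at about (122–207, 144–296), with dark pins at (159,176) and (169,271). The near hole of the held gauge is at (282,166). I'll measure these now.

```bash
cat > foot.py <<'E'
from h import *
np.set_printoptions(precision=1,suppress=True)
def edge(pts,c,z):
    pts=np.array(pts,float); vx,vy,x,y=cv2.fitLine(pts.astype(np.float32),cv2.DIST_HUBER,0,.01,.01).ravel()
    return onz(c,x-40*vx,y-40*vy,z),onz(c,x+40*vx,y+40*vy,z)
def ang(a,b): return np.degrees(np.arctan2(b[1]-a[1],b[0]-a[0]))
c=snap("wrist"); hsv=cv2.cvtColor(c['pixels'],cv2.COLOR_RGB2HSV); g=cv2.cvtColor(c['pixels'],cv2.COLOR_RGB2GRAY)
m=((hsv[...,1]<22)).astype(np.uint8)
L=[];Rr=[]
for y in range(152,248):
    xs=np.where(m[y,100:218])[0]+100; L.append((xs.min()-.5,y))
    r=np.where(m[y,100:225])[0]+100; r=r[r<225]; Rr.append((r.max()+.5,y))
T=[(x,np.where(m[120:170,x])[0].min()+119.5) for x in range(130,195)]
Bt=[(x,np.where(m[270:310,x])[0].max()+270.5) for x in range(145,200)]
for n,e in(("left",L),("right",Rr),("top",T),("bot",Bt)):
    a,b=edge(e,c,12); print(n,a,b,ang(a,b),e[::20])
for roi in((145,160,180,195),(155,255,188,290)):
    x0,y0,x1,y1=roi; sub=g[y0:y1,x0:x1]; print(sub.min(),np.median(sub))
    k=(sub<np.median(sub)*.65); ys,xs=np.where(k); P=np.c_[xs+x0,ys+y0].astype(float)
    mu=P.mean(0); w,V=np.linalg.eigh(np.cov((P-mu).T)); t=(P-mu)@V[:,1]; d=V[:,1]*np.sign(V[:,1]@(mu-[281,95])); t=(P-mu)@d
    e0,e1=mu+d*t.min(),mu+d*t.max(); print(len(P),mu,"near",e0,"far",e1,"mid@23",onz(c,*mu,23),"base",onz(c,*e0,12),"tip",onz(c,*e1,34))
E
python3 foot.py
```

```text
left [ 392.  -139.8   12. ] [ 456.1 -152.7   12. ] -11.45628010943625 [(np.float64(119.5), 152), (np.float64(122.5), 172), (np.float64(125.5), 192), (np.float64(127.5), 212), (np.float64(130.5), 232)]
right [404.6 -79.7  12. ] [469.1 -92.8  12. ] -11.44154432260941 [(np.float64(199.5), 152), (np.float64(201.5), 172), (np.float64(202.5), 192), (np.float64(204.5), 212), (np.float64(205.5), 232)]
top [ 381.1 -131.3   12. ] [393.7 -71.9  12. ] 78.02425140952325 [(130, np.float64(143.5)), (150, np.float64(143.5)), (170, np.float64(143.5)), (190, np.float64(143.5))]
bot [ 505.3 -171.6   12. ] [ 519.6 -104.3   12. ] 78.00643084867747 [(145, np.float64(295.5)), (165, np.float64(295.5)), (185, np.float64(295.5))]
58 151.0
199 [159.2 177.3] near [167.1 169.1] far [152.8 183.9] mid@23 [ 409.7 -110.8   23. ] base [ 406.4 -107.    12. ] tip [ 411.9 -112.7   34. ]
60 150.0
208 [168.5 272.4] near [174.4 263.6] far [162.6 281.1] mid@23 [ 486.7 -127.1   23. ] base [ 484.6 -124.6   12. ] tip [ 488.2 -129.    34. ]
```

```bash
python3 - <<'E'
from h import *
np.set_printoptions(precision=2,suppress=True)
c=snap("wrist"); s=robot.read_state(); Q=R.from_quat(s['orientation']).as_matrix(); p0=s['ee_pos']; print(p0,s['orientation'])
hsv=cv2.cvtColor(c['pixels'],cv2.COLOR_RGB2HSV); m=(hsv[...,1]<25).astype(np.uint8)
rows=[np.where(m[115:160,x])[0].min()+114.5 for x in range(245,325,8)]; print(rows)
ed=[(np.where(m[y,225:345])[0].min()+224.5,np.where(m[y,225:345])[0].max()+225.5) for y in(145,165,185,200)]; print(ed)
h=1-m[145:190,262:304]; ys,xs=np.where(h); hc=(xs.mean()+262,ys.mean()+145); print("hole",hc,len(xs))
zt=p0[2]-46.6+8
for n,(u,v) in(("edge",(282,np.median(rows))),("hole",hc),("L",(ed[2][0],185)),("R",(ed[2][1],185))): print(n,Q.T@(onz(c,u,v,zt)-p0))
E
```

```text
[443.3  -24.11 155.29] [ 0.1   0.99 -0.   -0.  ]
[np.float64(135.5), np.float64(135.5), np.float64(135.5), np.float64(135.5), np.float64(135.5), np.float64(135.5), np.float64(134.5), np.float64(134.5), np.float64(134.5), np.float64(135.5)]
[(np.float64(235.5), np.float64(327.5)), (np.float64(237.5), np.float64(326.5)), (np.float64(237.5), np.float64(325.5)), (np.float64(237.5), np.float64(324.5))]
hole (np.float64(281.3466666666667), np.float64(165.4488888888889)) 450
edge [55.42 -0.11 38.61]
hole [40.99 -0.43 38.61]
L [ 31.21 -22.16  38.61]
R [31.18 21.46 38.61]
```

Emit:
send_rows(
  plan=[
    [[-0.4,-1.5,0],[0,0,0],0],
    [[-0.9,-3.0,0],[0,0,0],0],
    [[-0.9,-3.0,0.5],[0,0,0],0],
    [[-0.4,-1.7,1.0],[0,0,0],0],
    [[0,0,1.5],[0,0,0],0],
    [[0,0,1.5],[0,0,0],0],
    [[0,0,0.5],[0,0,0],0],
    [[0,0,0],[0,0,0],0],
  ],
)

```text
time: 5.98
ee_pos: [448.5, -119.6, 104.2]
orientation: [0.105, 0.995, 0.0, -0.002]
contact_force: [-0.2, -0.5, -1.7]
grip_width: 0.227
grip_force: 59.3
```

Emit:
send_rows(
  plan=[
    [[0,0,0],[0,0,0],0],
    [[0,0,0],[0,0,0],0],
    [[0,0,0],[0,0,0],0],
    [[0,0,0],[0,0,0],0],
    [[0,0,0],[0,0,0],0],
    [[0,0,0],[0,0,0],0],
    [[0,0,0],[0,0,0],0],
    [[0,0,0],[0,0,0],0],
  ],
)

```text
time: 6.65
ee_pos: [449.7, -120.2, 105.4]
orientation: [0.105, 0.995, -0.0, 0.0]
contact_force: [-0.0, 0.1, -1.8]
grip_width: 0.226
grip_force: 59.3
```

```bash
python3 - <<'E'
from h import *
np.set_printoptions(precision=3,suppress=True)
c=snap("wrist"); s=robot.read_state(); print(s['time'],s['ee_pos'],s['orientation'],s['contact_force'])
a=c['pixels'][90:330,150:410]; cv2.imwrite("pics/w4.png",cv2.resize(cv2.cvtColor(a,cv2.COLOR_RGB2BGR),None,fx=2.4,fy=2.4,interpolation=cv2.INTER_CUBIC))
Q=R.from_quat(s['orientation']).as_matrix()
m=np.array([449.2,-119.8]);e=np.array([.978,-.207])
for k in(-40,40):
  for z in(12,34): print(k,z,proj(c,[*(m+k*e),z]))
E
```

```text
6.7 [ 449.643 -120.218  105.384] [ 0.105  0.995 -0.     0.   ] [-0.536  0.403 -1.841]
-40 12 [282.636 150.13 ]
-40 34 [282.77  155.637]
40 12 [282.75  265.925]
40 34 [282.881 281.211]
```

View pics/w4.png

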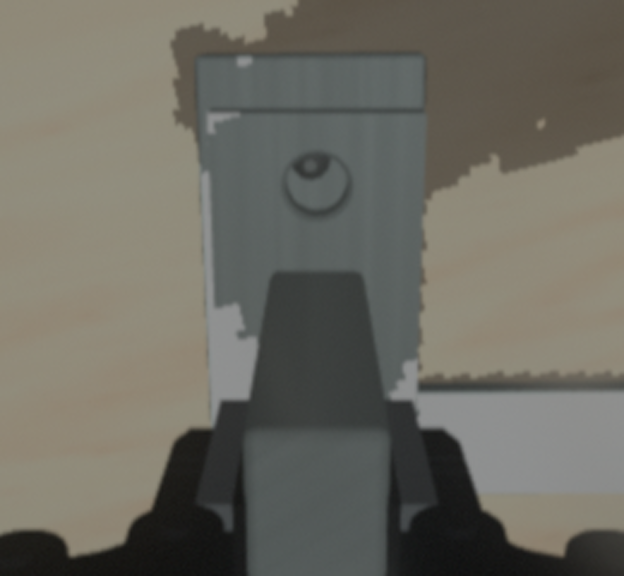

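The pin tip shows through the near hole at full-frame (279.6,158.8). The hole centre is at (282.1,166.7), and the foot's near edge is centred on u≈279.6.

```bash
python3 - <<'E'
from h import *
np.set_printoptions(precision=2,suppress=True)
c=snap("wrist"); s=robot.read_state(); Q=R.from_quat(s['orientation']).as_matrix(); p0=s['ee_pos']
f=lambda u,v,z:Q.T@(onz(c,u,v,z)-p0)
k=lambda x,y:((x+.5)/2.4-.5+150,(y+.5)/2.4-.5+90)
print("hole",f(*k(317.5,183),p0[2]-38.6),"pin tip",f(*k(311,165),34))
print("foot corners",f(*k(197,55),12),f(*k(424,55),12),"plate corners",f(*k(206,109),p0[2]-38.6),f(*k(424,109),p0[2]-38.6), "plate bottom?",p0)
E
```

```text
hole [40.62 -0.25 38.6 ] pin tip [38.88 -1.74 71.35]
foot corners [ 63.42 -30.83  93.35] [63.38 27.   93.34] plate corners [ 55.5  -22.39  38.6 ] [55.46 20.91 38.6 ] plate bottom? [ 449.6  -120.2   105.34]
```

Emit:
send_rows(
  plan=[
    [[-0.18,-0.14,0],[0,0,0],0],
    [[0,0,0.5],[0,0,0],0],
    [[0,0,0.5],[0,0,0],0],
    [[0,0,0.5],[0,0,0],0],
    [[0,0,0.3],[0,0,0],0],
    [[0,0,0],[0,0,0],0],
    [[0,0,0],[0,0,0],0],
    [[0,0,0],[0,0,0],0],
  ],
)

```text
time: 7.42
ee_pos: [451.1, -121.9, 87.3]
orientation: [0.105, 0.995, -0.0, -0.0]
contact_force: [0.1, 0.9, -1.8]
grip_width: 0.228
grip_force: 59.4
```

```bash
python3 - <<'E'
from h import *
np.set_printoptions(precision=3,suppress=True)
c=snap("wrist"); s=robot.read_state(); print(s['time'],s['ee_pos'],s['orientation'],s['contact_force'])
a=c['pixels'][90:290,180:380]; cv2.imwrite("pics/w5.png",cv2.resize(cv2.cvtColor(a,cv2.COLOR_RGB2BGR),None,fx=3,fy=3,interpolation=cv2.INTER_CUBIC))
E
```

```text
7.4667 [ 451.227 -121.991   87.408] [ 0.105  0.995 -0.     0.   ] [ 0.008  0.709 -1.549]
```

View pics/w5.png

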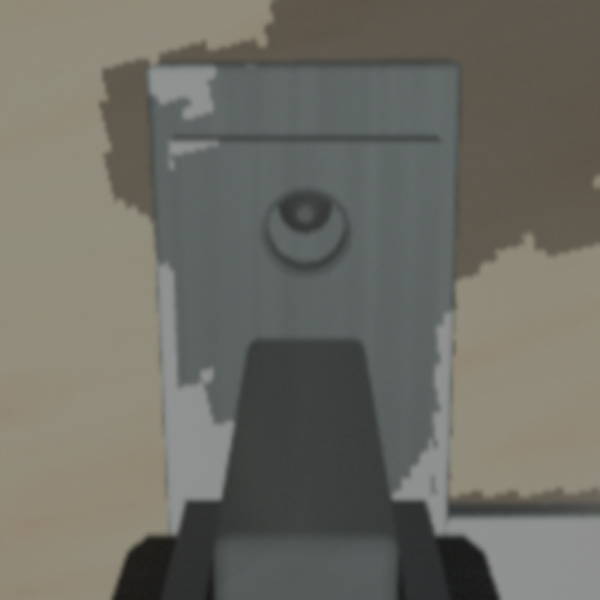

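The pin tip (304,213) is now nearly centred under the hole (307,229), and the foot and plate centre lines coincide within 2 px. I'll put numbers on the remainder.

```bash
python3 - <<'E'
from h import *
np.set_printoptions(precision=2,suppress=True)
c=snap("wrist"); s=robot.read_state(); Q=R.from_quat(s['orientation']).as_matrix(); p0=s['ee_pos']
f=lambda u,v,z:Q.T@(onz(c,u,v,z)-p0)
k=lambda x,y:((x+.5)/3-.5+180,(y+.5)/3-.5+90)
zt=p0[2]-38.6
print(p0,"hole",f(*k(307,229),zt),"pin tip",f(*k(304.5,212),34),"foot",f(*k(150,66),12),f(*k(457,66),12),"plate",f(*k(170,137),zt),f(*k(440,137),zt))
E
```

```text
[ 451.26 -122.     87.48] hole [40.71 -0.23 38.59] pin tip [40.96 -0.64 53.47] foot [ 64.86 -29.67  75.46] [64.82 28.05 75.45] plate [ 55.5  -21.99  38.59] [55.47 20.9  38.58]
```

Emit:
send_rows(
  plan=[
    [[0,-0.03,0.4],[0,0,0],0],
    [[0,0,0.4],[0,0,0],0],
    [[0,0,0.4],[0,0,0],0],
    [[0,0,0.4],[0,0,0],0],
    [[0,0,0.4],[0,0,0],0],
    [[0,0,0],[0,0,0],0],
    [[0,0,0],[0,0,0],0],
    [[0,0,0],[0,0,0],0],
  ],
)

```text
time: 8.18
ee_pos: [451.1, -122.2, 67.3]
orientation: [0.105, 0.995, -0.0, -0.0]
contact_force: [-0.0, -0.5, -1.4]
grip_width: 0.229
grip_force: 59.4
```

Emit:
send_rows(
  plan=[
    [[0,0,0.2],[0,0,0],0],
    [[0,0,0.2],[0,0,0],0],
    [[0,0,0.2],[0,0,0],0],
    [[0,0,0.15],[0,0,0],0],
    [[0,0,0.1],[0,0,0],0],
    [[0,0,0.05],[0,0,0],0],
    [[0,0,0],[0,0,0],0],
    [[0,0,0],[0,0,0],0],
  ],
)

```text
time: 8.85
ee_pos: [450.8, -122.2, 58.7]
orientation: [0.105, 0.995, -0.0, -0.0]
contact_force: [-1.5, 1.0, 5.2]
grip_width: 0.227
grip_force: 60.4
```

Force rises at TCP z = 58.7, so the underside is at 12.1 mm and the gauge is seated. I'll release and rise.

Emit:
send_rows(
  plan=[
    [[0,0,0],[0,0,0],5.5],
    [[0,0,0],[0,0,0],5.5],
    [[0,0,0],[0,0,0],5.5],
    [[0,0,0],[0,0,0],5.5],
    [[0,0,0],[0,0,0],5.5],
    [[0,0,0],[0,0,0],5.5],
    [[0,0,-1],[0,0,0],5.5],
    [[0,0,-2],[0,0,0],5.5],
  ],
)

```text
time: 9.52
ee_pos: [449.3, -121.6, 87.0]
orientation: [0.105, 0.994, 0.001, -0.002]
contact_force: [-0.2, -0.1, -0.5]
grip_width: 0.644
grip_force: 0.0
```

Emit:
send_rows(
  plan=[
    [[0,0,-3],[0,0,0],5.5],
    [[0,0,-3],[0,0,0],5.5],
    [[0,0,-3],[0,0,0],5.5],
    [[0,0,-2],[0,0,0],5.5],
    [[0,0,0],[0,0,0],5.5],
    [[0,0,0],[0,0,0],5.5],
    [[0,0,0],[0,0,0],5.5],
    [[0,0,0],[0,0,0],5.5],
  ],
)

```text
time: 10.18
ee_pos: [449.9, -121.7, 196.9]
orientation: [0.105, 0.994, 0.0, -0.001]
contact_force: [0.4, 0.1, -0.4]
grip_width: 0.644
grip_force: 0.0
```

```bash
python3 - <<'E'
from h import *
np.set_printoptions(precision=2,suppress=True)
c=snap("wrist","pics/w6.png"); s=robot.read_state(); print(s['time'],s['ee_pos'],s['orientation'],s['q'])
hsv=cv2.cvtColor(c['pixels'],cv2.COLOR_RGB2HSV)
# fin predicted and grip block predicted pixel
e=np.array([.978,-.207]);n=np.array([.207,.978]);m=np.array([450.1,-122.0])
for a,b,z in((-22,-10,95),(-22,10,95),(22,-10,95),(22,10,95),(-55,-22,20),(-55,22,20),(-65,-30,12),(-65,30,12)): print(a,b,proj(c,[*(m+a*e+b*n),z]))
E
```

```text
10.2333 [ 449.96 -121.73  196.89] [ 0.1   0.99  0.   -0.  ] [-0.41  0.21  1.83 -0.    1.11 -1.77]
-22 -10 [266.73 176.96]
-22 10 [296.74 176.9 ]
22 -10 [267.57 238.6 ]
22 10 [296.12 238.54]
-55 -22 [255.12 119.34]
-55 22 [307.87 119.22]
-65 -30 [246.04 106.67]
-65 30 [316.88 106.52]
```

View pics/w6.png

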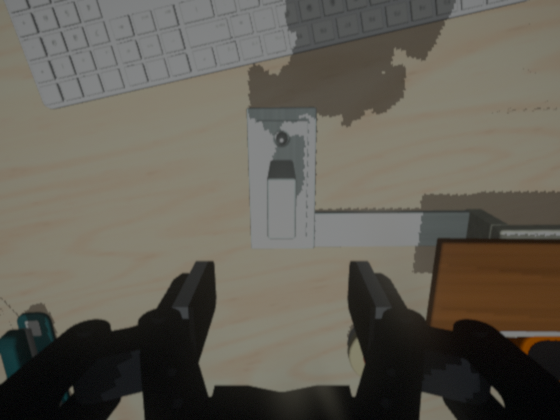

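The gauge sits on the foot: its fin top is at about (267–296,177–239), as predicted, and a pin protrudes at (282,139). Next I plan the move to above the grip block with a quarter turn.

```bash
cat >> h.py <<'E'
def rows(target,yaw,N,tail=0):
    s=robot.read_state(); Q=R.from_quat(s['orientation']); p=np.array(s['ee_pos'])
    x=Q.as_matrix()[:,0]; d=(yaw-np.degrees(np.arctan2(x[1],x[0]))+180)%360-180
    t=-np.radians(d)/N; step=(np.array(target)-p)/N; out=[]
    for i in range(N):
        out.append((np.round(Q.inv().apply(step)/10,2).tolist(),round(t,3))); Q=Q*R.from_rotvec([0,0,t])
    for o in out: print(o)
E
python3 - <<'E'
from h import *
rows([596,211,205],78.1,16)
E
```

```text
([-0.46, 2.22, -0.05], np.float64(0.098))
([-0.24, 2.26, -0.05], np.float64(0.098))
([-0.02, 2.27, -0.05], np.float64(0.098))
([0.21, 2.26, -0.05], np.float64(0.098))
([0.43, 2.23, -0.05], np.float64(0.098))
([0.64, 2.18, -0.05], np.float64(0.098))
([0.85, 2.11, -0.05], np.float64(0.098))
([1.05, 2.01, -0.05], np.float64(0.098))
([1.25, 1.9, -0.05], np.float64(0.098))
([1.43, 1.77, -0.05], np.float64(0.098))
([1.59, 1.62, -0.05], np.float64(0.098))
([1.74, 1.46, -0.05], np.float64(0.098))
([1.88, 1.28, -0.05], np.float64(0.098))
([1.99, 1.09, -0.05], np.float64(0.098))
([2.09, 0.89, -0.05], np.float64(0.098))
([2.17, 0.68, -0.05], np.float64(0.098))
```

Emit:
send_rows(
  plan=[
    [[-0.5,2.2,-0.05],[0,0,0.098],5.5],
    [[-0.2,2.3,-0.05],[0,0,0.098],5.5],
    [[0,2.3,-0.05],[0,0,0.098],5.5],
    [[0.2,2.3,-0.05],[0,0,0.098],5.5],
    [[0.4,2.2,-0.05],[0,0,0.098],5.5],
    [[0.6,2.2,-0.05],[0,0,0.098],5.5],
    [[0.9,2.1,-0.05],[0,0,0.098],5.5],
    [[1.1,2.0,-0.05],[0,0,0.098],5.5],
  ],
)

```text
time: 10.9
ee_pos: [523.6, 46.2, 200.9]
orientation: [0.479, 0.878, -0.001, -0.001]
contact_force: [-0.6, -0.5, -0.2]
grip_width: 0.64
grip_force: 0.0
```

Emit:
send_rows(
  plan=[
    [[1.3,1.9,-0.05],[0,0,0.098],5.5],
    [[1.4,1.8,-0.05],[0,0,0.098],5.5],
    [[1.6,1.6,-0.05],[0,0,0.098],5.5],
    [[1.7,1.5,-0.05],[0,0,0.098],5.5],
    [[1.9,1.3,-0.05],[0,0,0.098],5.5],
    [[2.0,1.1,-0.05],[0,0,0.098],5.5],
    [[2.1,0.9,-0.05],[0,0,0.098],5.5],
    [[2.2,0.7,-0.05],[0,0,0.098],5.5],
  ],
)

```text
time: 11.57
ee_pos: [597.6, 213.2, 204.5]
orientation: [0.778, 0.628, -0.001, -0.001]
contact_force: [-0.3, -0.7, 1.1]
grip_width: 0.641
grip_force: 0.0
```

Emit:
send_rows(
  plan=[
    [[0,0,0],[0,0,0],5.5],
    [[0,0,0],[0,0,0],5.5],
    [[0,0,0],[0,0,0],5.5],
    [[0,0,0],[0,0,0],5.5],
    [[0,0,0],[0,0,0],5.5],
    [[0,0,0],[0,0,0],5.5],
    [[0,0,0],[0,0,0],5.5],
    [[0,0,0],[0,0,0],5.5],
  ],
)

```text
time: 12.23
ee_pos: [598.0, 211.9, 206.4]
orientation: [0.777, 0.63, 0.0, 0.0]
contact_force: [0.1, 0.8, -0.2]
grip_width: 0.643
grip_force: 0.0
```

```bash
python3 - <<'E'
from h import *
np.set_printoptions(precision=2,suppress=True)
c=snap("wrist","pics/w7.png"); s=robot.read_state(); print(s['time'],s['ee_pos'],s['orientation'],s['q'])
hsv=cv2.cvtColor(c['pixels'],cv2.COLOR_RGB2HSV)
m=((hsv[...,0]>3)&(hsv[...,0]<18)&(hsv[...,1]>110)).astype(np.uint8)*255
cs=blobs(None,m,1500,1e6,(0,0,560,420))
for b in cs: print(cv2.contourArea(b),cv2.boundingRect(b),cv2.approxPolyDP(b,4,True).reshape(-1,2).tolist())
n=np.array([.2062,.9785]);e=np.array([.9785,-.2062]);p=np.array([596.8,211.4])
for a,b in((-11,25),(11,25),(-11,-25),(11,-25)): print("blk",proj(c,[*(p+a*e+b*n),107]))
for a in(-40,40): print("rear",proj(c,[*(p+a*e+40*n),72]))
print(hsv[100:330:8,281].tolist())
E
```

```text
12.2833 [598.05 212.02 206.46] [0.78 0.63 0.   0.  ] [ 0.23  0.43  1.46 -0.    1.25  0.44]
22965.0 (233, 146, 105, 268) [[237, 146], [233, 168], [239, 385], [279, 393], [273, 397], [289, 413], [290, 399], [296, 398], [291, 392], [324, 384], [337, 150]]
blk [263.62 172.55]
blk [297.11 172.54]
blk [264.65 243.27]
blk [296.27 243.26]
rear [226.09 142.94]
rear [334.9 142.9]
[[23, 35, 154], [22, 36, 154], [21, 38, 155], [20, 41, 154], [18, 49, 104], [26, 28, 73], [13, 124, 72], [13, 132, 77], [14, 143, 75], [14, 130, 55], [14, 140, 71], [13, 138, 70], [13, 143, 73], [14, 153, 95], [14, 159, 111], [14, 156, 111], [15, 156, 111], [14, 120, 98], [14, 152, 104], [14, 157, 117], [14, 153, 117], [14, 150, 117], [14, 153, 115], [14, 156, 116], [14, 153, 115], [14, 151, 115], [14, 150, 114], [14, 150, 114], [15, 155, 112]]
```

```bash
python3 - <<'E'
from h import *
np.set_printoptions(precision=2,suppress=True,linewidth=220)
c=snap("wrist"); s=robot.read_state(); Q=R.from_quat(s['orientation']).as_matrix(); p0=s['ee_pos']
I=cv2.cvtColor(c['pixels'],cv2.COLOR_RGB2HSV); g=cv2.GaussianBlur(cv2.cvtColor(c['pixels'],cv2.COLOR_RGB2GRAY),(3,3),0)
for y in range(150,260,8): print(y,g[y,250:312:2])
m=((I[...,0]>3)&(I[...,0]<18)&(I[...,1]>105)).astype(np.uint8)
E=[]
for y in range(160,380,4):
    x=np.where(m[y,200:360])[0]+200; E.append((y,x.min()-.5,x.max()+.5))
E=np.array(E)
for k in(1,2):
    p=np.polyfit(E[:,0],E[:,k],1)
    for _ in range(4):
        r=abs(np.polyval(p,E[:,0])-E[:,k])<1.5; p=np.polyfit(E[r,0],E[r,k],1)
    a=[onz(c,np.polyval(p,y),y,72) for y in(160,380)]; d=a[0]-a[1]; print(r.sum(),a,"angle",np.degrees(np.arctan2(d[1],d[0])))
print("rear",[np.where(m[130:170,x])[0].min()+129.5 for x in range(242,335,10)])
E
```

```text
150 [52 52 53 53 53 53 52 53 54 55 56 56 56 57 58 59 59 60 61 74 88 89 88 89 89 87 85 82 82 83 84]
158 [51 52 53 53 53 52 52 52 53 55 55 55 56 57 58 58 59 59 61 74 87 91 91 91 91 90 88 86 85 87 88]
166 [52 52 53 53 53 52 51 51 52 54 55 55 54 55 56 57 58 58 59 64 70 80 86 89 91 89 87 85 85 87 88]
174 [52 52 53 52 53 52 52 52 53 53 46 43 43 44 44 43 44 43 43 44 43 43 43 43 45 69 85 85 85 87 88]
182 [78 79 79 80 65 52 52 52 52 51 48 52 53 54 54 54 55 56 57 57 57 57 57 56 54 53 76 84 86 86 88]
190 [82 82 83 81 63 53 52 53 53 51 49 52 53 54 54 53 48 47 47 49 56 58 57 56 54 54 76 84 85 87 88]
198 [81 82 83 80 70 58 52 52 53 51 50 53 53 54 55 56 56 57 62 79 78 65 65 71 71 69 79 84 85 86 89]
206 [82 83 83 84 78 59 53 53 54 54 61 74 79 79 77 79 82 83 85 87 88 88 88 86 80 71 81 85 85 86 88]
214 [83 83 83 83 75 56 54 55 55 55 62 73 78 79 81 82 83 84 86 87 88 88 88 86 79 73 84 85 85 86 89]
222 [83 83 84 83 74 58 56 56 56 56 63 74 79 80 81 82 83 84 85 87 87 88 88 85 78 74 84 85 85 86 89]
230 [83 82 83 83 83 81 80 81 82 76 67 74 79 81 81 81 75 71 75 84 87 88 87 85 77 75 85 86 85 87 89]
238 [82 83 
[... 203 characters left out ...]
 82 80 80 81 83 84 85 83 83 83 84 87 87 88 88 87 87 86 87 87 86 86 86 85 85 87 88]
55 [array([567.59, 245.62,  72.  ]), array([523.99,  51.17,  72.  ])] angle 77.3622351975409
1 [array([568.82, 245.37,  72.  ]), array([607.15,  33.64,  72.  ])] angle 100.26136316328144
rear [np.float64(146.5), np.float64(146.5), np.float64(146.5), np.float64(146.5), np.float64(146.5), np.float64(146.5), np.float64(146.5), np.float64(146.5), np.float64(147.5), np.float64(147.5)]<stdin>:14: RankWarning: Polyfit may be poorly conditioned
<stdin>:14: RankWarning: Polyfit may be poorly conditioned
<stdin>:14: RankWarning: Polyfit may be poorly conditioned
<stdin>:14: RankWarning: Polyfit may be poorly conditioned
```

Emit:
send_rows(
  plan=[
    [[0,0.2,1.5],[0,0,0],5.5],
    [[0,0,2.5],[0,0,0],5.5],
    [[0,0,3.0],[0,0,0],5.5],
    [[0,0,2.5],[0,0,0],5.5],
    [[0,0,1.5],[0,0,0],5.5],
    [[0,0,1.0],[0,0,0],5.5],
    [[0,0,0.5],[0,0,0],5.5],
    [[0,0,0],[0,0,0],5.5],
  ],
)

```text
time: 13.0
ee_pos: [599.7, 211.8, 80.5]
orientation: [0.776, 0.63, -0.001, -0.0]
contact_force: [0.4, -0.1, 0.1]
grip_width: 0.648
grip_force: 0.0
```

Emit:
send_rows(
  plan=[
    [[0,0,0.2],[0,0,0],5.5],
    [[0,0,0.1],[0,0,0],5.5],
    [[0,0,0],[0,0,0],5.5],
    [[0,0,0],[0,0,0],5.5],
    [[0,0,0],[0,0,0],5.5],
    [[0,0,0],[0,0,0],5.5],
    [[0,0,0],[0,0,0],5.5],
    [[0,0,0],[0,0,0],5.5],
  ],
)

```text
time: 13.67
ee_pos: [600.0, 211.9, 78.4]
orientation: [0.776, 0.63, 0.0, 0.0]
contact_force: [0.7, 0.2, 0.3]
grip_width: 0.646
grip_force: 0.0
```

```bash
python3 - <<'E'
from h import *
np.set_printoptions(precision=2,suppress=True,linewidth=220)
c=snap("wrist"); s=robot.read_state(); print(s['time'],s['ee_pos'],s['orientation'],s['contact_force'])
g=cv2.GaussianBlur(cv2.cvtColor(c['pixels'],cv2.COLOR_RGB2GRAY),(3,3),0)
for y in range(190,330,10): print(y,g[y,200:360:4])
E=np.array([.9785,-.2062]);n=np.array([.2062,.9785]); p=s['ee_pos'][:2]
for a,b in((-11,25),(11,25),(-11,-25),(11,-25)): print("blk",proj(c,[*(p+a*E+b*n),107]))
E
```

```text
13.7167 [600.01 211.96  78.35] [ 0.78  0.63 -0.    0.  ] [0.15 0.21 0.48]
190 [54 54 53 52 51 51 52 52 52 52 51 50 50 51 52 51 53 66 68 69 69 71 70 70 69 68 66 65 64 61 59 59 60 61 63 66 67 68 68 70]
200 [ 60  60  58  57  57  57  57  58  57  57  56  55  56  58  59  57  59  65  97  98  99 100 101 102 101 101 102 102 100  97  95  97 100 102 106 108 108 106 106 106]
210 [ 60  59  58  57  56  57  57  57  57  56  56  55  55  57  58  56  57  59  61  62  64  72  67  65  75  91  84  99  99  96  95  97  99 100 101 103 101  89  81  77]
220 [60 60 59 58 56 56 57 57 56 56 54 53 55 56 57 56 57 58 60 61 61 62 63 63 63 62 62 63 62 94 94 97 92 63 62 64 66 66 68 70]
230 [60 59 58 57 56 56 56 57 56 56 54 54 55 56 56 40 41 41 42 42 43 43 43 43 42 42 42 56 59 57 57 58 59 61 62 65 65 66 66 69]
240 [60 60 59 58 56 56 56 56 57 56 54 53 54 56 41 40 41 41 42 42 42 42 41 42 41 40 39 38 58 57 57 58 60 60 61 65 64 64 65 68]
250 [60 60 59 58 56 56 56 57 57 56 54 54 54 53 36 38 39 40 41 40 41 40 40 40 39 39 38 38 46 57 57 58 59 60 61 64 63 63 64 66]
260 [59 58 51 48 56 56 56 56 56 55 54 53 54 42 47 49 48 49 50 50
[... 317 characters left out ...]
 [ 24  23  23  21  46  56  55  55  56  56  53  53  53  45  51  53  53  54  55  48  47  47  48  57  59  59  59  55  51  92  95  97  98  85  83  93 100  51  23  26]
300 [ 23  21  20  20  42  56  56  57  64  74  54  53  53  45  51  53  53  54  55  56  57  58  59  60  60  60  59  54  53  93  94  96  99  99  96  99 100  42  22  23]
310 [ 20  20  20  20  85  90  89  89  90  75  54  53  54  45  51  53  54  54  56  57  58  59  60  60  61  61  60  55  58  93  94  96  98  98  95  99 100  77  21  22]
320 [19 18 18 72 89 90 90 89 89 91 82 84 78 50 51 54 54 55 57 58 59 60 61 61 62 62 61 56 65 93 94 97 98 98 96 99 99 99 51 21]
blk [248.65 248.76]
blk [315.94 248.77]
blk [252.14 375.15]
blk [312.28 375.16]
```

The block lies centred between the fingers within 0.5 mm, so I'll close on it.

Emit:
send_rows(
  plan=[
    [[0,0,0.15],[0,0,0],5.5],
    [[0,0,0],[0,0,0],5.5],
    [[0,0,0],[0,0,0],0],
    [[0,0,0],[0,0,0],0],
    [[0,0,0],[0,0,0],0],
    [[0,0,0],[0,0,0],0],
    [[0,0,0],[0,0,0],0],
    [[0,0,0],[0,0,0],0],
  ],
)

```text
time: 14.38
ee_pos: [600.1, 212.0, 76.9]
orientation: [0.776, 0.63, 0.0, 0.0]
contact_force: [-0.2, 1.4, 2.0]
grip_width: 0.247
grip_force: 59.2
```

Emit:
send_rows(
  plan=[
    [[0,0,0],[0,0,0],0],
    [[0,0,0],[0,0,0],0],
    [[-0.1,0,0],[0,0,0],0],
    [[-0.3,0,0],[0,0,0],0],
    [[-0.4,0,0],[0,0,0],0],
    [[-0.4,0,0],[0,0,0],0],
    [[-0.4,0,0],[0,0,0],0],
    [[-0.4,0,0],[0,0,0],0],
  ],
)

```text
time: 15.05
ee_pos: [596.0, 191.9, 76.9]
orientation: [0.776, 0.63, 0.0, 0.0]
contact_force: [1.0, 2.5, 1.6]
grip_width: 0.246
grip_force: 59.2
```

```bash
python3 - <<'E'
from h import *
np.set_printoptions(precision=3,suppress=True,linewidth=220)
s=robot.read_state(); print(s['time'],s['ee_pos'],s['orientation'],s['contact_force'],s['moment'],s['grip_force'])
E
```

```text
15.05 [595.972 191.95   76.917] [0.776 0.63  0.    0.   ] [0.968 2.547 1.578] [ 0.414 -0.114 -0.006] 59.195566177368164
```

Emit:
send_rows(
  plan=[
    [[-0.5,0.02,0],[0,0,0],0],
    [[-0.7,0.03,0],[0,0,0],0],
    [[-0.7,0.03,0],[0,0,0],0],
    [[-0.7,0.03,0],[0,0,0],0],
    [[-0.7,0.03,0],[0,0,0],0],
    [[-0.7,0.03,0],[0,0,0],0],
    [[-0.6,0.03,0],[0,0,0],0],
    [[-0.4,0,0],[0,0,0],0],
  ],
)

```text
time: 15.72
ee_pos: [587.5, 142.1, 76.9]
orientation: [0.777, 0.63, 0.0, 0.0]
contact_force: [0.8, 3.3, 2.5]
grip_width: 0.247
grip_force: 59.5
```

Emit:
send_rows(
  plan=[
    [[-0.5,0,0],[0,0,0],0],
    [[-0.6,0,0],[0,0,0],0],
    [[-0.6,0,0],[0,0,0],0],
    [[-0.6,0,0],[0,0,0],0],
    [[-0.5,0,0],[0,0,0],0],
    [[-0.3,0,0],[0,0,0],0],
    [[-0.1,0,0],[0,0,0],0],
    [[0,0,0],[0,0,0],0],
  ],
)

```text
time: 16.38
ee_pos: [580.9, 111.1, 76.9]
orientation: [0.776, 0.63, -0.0, 0.0]
contact_force: [0.1, -0.1, 5.4]
grip_width: 0.249
grip_force: 59.8
```

```bash
python3 - <<'E'
from h import *
np.set_printoptions(precision=2,suppress=True,linewidth=220)
s=robot.read_state(); print(s['time'],s['ee_pos'],s['orientation'],s['contact_force'],s['moment'],s['grip_force'])
E=np.array([.9785,-.2062]);n=np.array([.2062,.9785])
p=s['ee_pos'][:2]; print("TCP n,e",p@n,p@E,"travel",331.2-p@n)
for nm in("scene","side"):
    c=snap(nm,f"pics/{nm}1.png"); I=cv2.cvtColor(c['pixels'],cv2.COLOR_RGB2HSV)
    m=((I[...,0]>3)&(I[...,0]<18)&(I[...,1]>110)).astype(np.uint8)*255
    for b in blobs(None,m,800,1e5,(220,200,300,290)):
        ap=cv2.approxPolyDP(b,3,True).reshape(-1,2); print(nm,cv2.contourArea(b),ap.tolist())
        P=[onz(c,*q,72) for q in ap]; print([ (round((q[:2]@n)+26.7,1),round(q[:2]@E-545.6,1)) for q in P])
    a=c['pixels'] 
    hsvb=[(round(x,1)) for x in proj(c,[450.1,-122.1,95])]; print("fin top predicted px",hsvb)
E
```

```text
16.3833 [580.94 111.12  76.89] [ 0.78  0.63 -0.    0.  ] [ 0.1  -0.08  5.38] [ 0.1  -0.13 -0.04] 59.76181447505951
TCP n,e 228.51621906183178 545.534063574792 travel 102.68378093816821
fin top predicted px [np.float64(301.1), np.float64(195.1)]
fin top predicted px [np.float64(297.4), np.float64(206.3)]
```

```bash
python3 - <<'E'
from h import *
np.set_printoptions(precision=2,suppress=True,linewidth=220)
E=np.array([.9785,-.2062]);n=np.array([.2062,.9785])
for nm in("scene","side"):
    c=snap(nm); I=cv2.cvtColor(c['pixels'],cv2.COLOR_RGB2HSV)
    m=((I[...,0]>3)&(I[...,0]<18)&(I[...,1]>90)).astype(np.uint8)*255
    ctr=proj(c,[549-21,-12-100,72]); print(nm,"expected end",proj(c,[*(545.6*E-4*n),72]))
    for b in blobs(None,m,200,1e5,(200,150,330,330)):
        ap=cv2.approxPolyDP(b,2.5,True).reshape(-1,2); print(cv2.contourArea(b),ap.tolist())
        print([tuple(np.round([q[:2]@n+26.7,q[:2]@E-545.6],1)) for q in (onz(c,*a,72) for a in ap)])
    u,v=np.round(proj(c,[450.1,-122.1,95])).astype(int); g=cv2.cvtColor(c['pixels'],cv2.COLOR_RGB2GRAY)
    print(u,v); print(g[v-12:v+28:2,u-16:u+18:2])
E
```

```text
scene expected end [275.71 201.78]
326.5 [[228, 261], [222, 276], [236, 282], [242, 265]]
[(np.float64(264.4), np.float64(105.3)), (np.float64(317.3), np.float64(111.7)), (np.float64(330.2), np.float64(66.4)), (np.float64(271.3), np.float64(60.6))]
316.5 [[253, 256], [250, 272], [273, 274], [275, 260], [271, 259], [267, 267], [263, 252], [259, 253], [258, 265]]
[(np.float64(235.3), np.float64(33.9)), (np.float64(290.9), np.float64(32.1)), (np.float64(286.7), np.float64(-36.8)), (np.float64(238.6), np.float64(-34.6)), (np.float64(237.0), np.float64(-22.0)), (np.float64(266.2), np.float64(-15.0)), (np.float64(216.6), np.float64(6.4)), (np.float64(222.0), np.float64(17.8)), (np.float64(263.7), np.float64(13.0))]
299.5 [[287, 206], [273, 215], [273, 240], [278, 245]]
[(np.float64(33.7), np.float64(-39.1)), (np.float64(75.9), np.float64(-0.3)), (np.float64(169.1), np.float64(-16.4)), (np.float64(184.6), np.float64(-34.8))]
301 195
[[ 43  43  44  40  47  46  50  46  48  43  42  49  47  49  43  45  45]
 [ 46  45  48  46  42  41  48  44  47  45  44  44  47  44  45  48  47]
 [ 45  44  46  40 
[... 2337 characters left out ...]
188 207 202 131 125 122 124 125 126 118 203 205 206 209 209]
 [113  99 192 206 200 129 125 124 128 126 124 129 203 204 204 209 208]
 [ 98 167 205 205 197 130 126 124 124 126 126 132 202 204 207 208 208]
 [126 201 200 203 196 130 126 127 126 126 124 132 203 205 208 209 207]
 [189 202 142 184 198 131 125 125 127 125 128 132 206 208 209 209 208]
 [205 180 128 162 201 131 128 126 127 127 127 133 209 193 195 209 207]
 [195 200 194 202 204 144 131 129 129 129 127 128 192 158 143 213 189]
 [140 134 135 142 155 158 171 147 134 137 139 132 137 126 155 206 143]
 [155 144 137 186 183 156 141 137 132 134 141 141 143 172 199 170 183]
 [133 133 128 132 140 152 154 168 186 197 194 184 157 142 141 145 207]]
```

Emit:
send_rows(
  plan=[
    [[-0.3,0,0],[0,0,0],0],
    [[-0.4,0,0],[0,0,0],0],
    [[-0.5,0,0],[0,0,0],0],
    [[-0.5,0,0],[0,0,0],0],
    [[-0.4,0,0],[0,0,0],0],
    [[-0.2,0,0],[0,0,0],0],
    [[-0.1,0,0],[0,0,0],0],
    [[0,0,0],[0,0,0],0],
  ],
)

```text
time: 17.25
ee_pos: [576.1, 88.0, 76.9]
orientation: [0.776, 0.63, 0.0, 0.0]
contact_force: [0.7, 3.8, 5.4]
grip_width: 0.243
grip_force: 59.7
```

Emit:
send_rows(
  plan=[
    [[0,0,0],[0,0,0],0],
    [[0,0,0],[0,0,0],0],
    [[0,0,0],[0,0,0],0],
    [[0,0,0],[0,0,0],0],
    [[0,0,0],[0,0,0],0],
    [[0,0,0],[0,0,0],0],
    [[0,0,0],[0,0,0],0],
    [[0,0,0],[0,0,0],0],
  ],
)

```text
time: 17.92
ee_pos: [576.1, 88.0, 76.9]
orientation: [0.776, 0.63, -0.0, 0.0]
contact_force: [0.7, 3.4, 4.5]
grip_width: 0.25
grip_force: 59.7
```

```bash
python3 - <<'E'
from h import *
np.set_printoptions(precision=2,suppress=True,linewidth=220)
E=np.array([.9785,-.2062]);n=np.array([.2062,.9785])
s=robot.read_state(); p=s['ee_pos'][:2]; print(s['time'],s['ee_pos'],s['orientation'],s['contact_force'],s['moment'],s['grip_force'],"travel",331.2-p@n,p@E)
c=snap("side"); I=cv2.cvtColor(c['pixels'],cv2.COLOR_RGB2HSV); g=cv2.cvtColor(c['pixels'],cv2.COLOR_RGB2GRAY)
m=((I[...,0]>3)&(I[...,0]<18)&(I[...,1]>90)).astype(np.uint8)*255
for b in blobs(None,m,150,1e5,(240,190,310,330)):
    ap=cv2.approxPolyDP(b,2,True).reshape(-1,2); print(ap.tolist()); print([tuple(np.round([q[:2]@n+26.7,q[:2]@E-545.6],1)) for q in (onz(c,*a,72) for a in ap)])
for a,b in((-22,-10),(22,-10),(22,10),(-22,10)): print("fin",proj(c,[*(np.array([450.1,-122.1])+a*E+b*n),95]))
for a in(-40,0,40): print("end pred",proj(c,[*(545.6*E-26.7*n+a*E),72]))
print(g[196:216,262:312:2])
E
```

```text
17.9167 [576.14  87.98  76.91] [ 0.78  0.63 -0.    0.  ] [0.67 3.37 4.52] [ 0.39 -0.19 -0.02] 59.73064363002777 travel 126.31695674037593 545.6089603447798
[[283, 211], [273, 210], [264, 228], [260, 229], [259, 238], [268, 235]]
[(np.float64(2.9), np.float64(-30.8)), (np.float64(5.5), np.float64(4.0)), (np.float64(142.5), np.float64(-11.0)), (np.float64(152.8), np.float64(-1.3)), (np.float64(210.2), np.float64(-18.3)), (np.float64(183.5), np.float64(-38.1))]
fin [304.51 205.95]
fin [291.87 204.32]
fin [290.21 206.65]
fin [302.97 208.32]
end pred [285.85 211.01]
end pred [274.6  209.51]
end pred [263.5  208.02]
[[ 67 103 112  87  79  79 108 113 103 115 203 206 196 206 207 205 207 206 202 203 202 204 207 205 206]
 [ 66 107 105  88  91 100 119 121  86 105 202 204 203 206 205 207 208 205 201 202 202 204 206 206 207]
 [ 82 186 185 132 111 109 108 104  88 125 191 204 204 206 205 205 209 206 203 201 203 204 206 206 208]
 [ 86 203 204 193 190 188 189 167 141 188 204 205 205 206 203 207 206 206 205 201 202 205 207 207 205]
 [ 88 204 206 205 203 206 205 197 192 204 206 207 205 203 203 206 208 
[... 878 characters left out ...]
 139 154 166 182 197 198 201 206 205 166 124 124 124 124 124 122 180 204 204 205]
 [ 75  78  81  92  87  99 123 127 135 140 151 174 193 202 166 125 123 123 123 123 118 180 204 203 206]
 [ 79  79  80  83  83  90 119 119 116 116 117 128 148 203 167 125 124 124 125 123 119 181 203 204 205]
 [104  85  79  79  78  90 119 115 114 113 114 111 133 203 169 126 122 124 124 124 118 180 203 202 204]
 [113  86  80  75  77 105 118 116 113 113 113 103 147 205 166 125 124 124 125 124 121 178 205 204 205]
 [117  86  77  74  76 113 118 115 113 114 113  93 175 206 161 125 124 122 124 124 117 180 204 204 208]
 [118  89  74  75  83 117 118 113 113 115 113  97 192 206 157 126 124 125 126 123 117 180 205 204 207]]
```

```bash
python3 -c "
from bench import robot
print(robot.job_done())"
```

```text
the job is handed in; nothing more can be done
None
```

The gauge is seated over both pins and released. The board is slid out and still gripped flat, with its end measured within about 3 mm of the fin's middle. I handed the job in at about 18 s of robot time, and no verdict was returned.

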